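# Load the inertia rig and release its brake

### The arm

A 6-joint arm with a two-finger parallel gripper is mounted at the origin on the work surface. World frame = base frame: x ahead of the robot, y to its left, z up, the work surface at z = 0. Lengths are in m, angles in rad, forces in N, time in s.
With the tool pointing down it reaches from about 0.4 to 0.825 m from the base axis. Payload 7 kg.
Tool frame: the origin (TCP) lies at the very end of the fingers, on their centre line; the grasp point (between the pads) lies 19 mm behind it; z points along the fingers, y is the direction in which the jaws open and shut (so a half turn about z gives the same grasp; the last joint's range is limited). The gripper opens to 85 mm and grips with 20 to 120 N. Pads are 22 mm wide; open, the fingers measure 114 mm over their backs; the gripper's body (76 mm by 85 mm) begins 54 mm behind the grasp point. The pads swing forward as they close: fully open they stand 13 mm farther back than shut.
Start: joints at [-0.959, 0.359, 0.012, 0, -1.224, -0.288], TCP at [0.215, -0.64, 0.231] pointing down, gripper open.
Joint ranges: [-3.07, 3.07], [-1.43, 2.12], [-1.02, 1.25], [-3.03, 1.67], [-3.05, -0], [-3.03, 3.03]. Speed limits (rad/s): [2.39, 2.39, 3.01, 3.14, 3.14, 3.14].

### API

Orientations are given as a rotation vector (axis times angle).
In Python, from cell import robot gives the robot as it stands.
- The arm moves only by the shell command python3 -m inch 'ROWS' [FORCE]. ROWS is text: rows parted by semicolons, each of 7 numbers parted by spaces: the shift along the tool's x, y, z in mm, then the turn, a rotation vector about the tool's x, y, z in degrees, then the opening in per cent of the stroke, from 0 (shut) to 100 (fully open). A call has 1 to 10 rows; each row is the pose to reach, as a shift and turn from the pose commanded when the call began, along the tool's axes at that moment; what a row does not reach only later rows make up. A row lasts 1/8 s, in which the tool goes at most 62.5 mm and 10.7 degrees, less where a joint would pass 70% of its speed; a pose out of reach is approached as far as the arm can. A call with a gripper value outside its range is refused whole. The fingers move at their own pace and stop on an object; FORCE is the grip in N (left out, the last holds). Time passes only in rows, so rows that repeat a pose let the fingers close. It gives the time, the measured TCP pose, the force and the opening at its end, in the units of the state.
- robot.sense(): the state, without advancing time (a new reading comes with each control period).
- robot.grab_frame(name): name is "side" or "top" or "wrist"; returns the picture (400x640x3 uint8, red, green, blue); there is no depth.
- robot.calibration(name): a dict with "fov_y" (degrees; the focal length in pixels is half the picture's height over the tangent of half this angle, whatever the lens; pixels are square), "cx", "cy" (the principal point, pixels), "T" (4x4, takes a point from camera to world coordinates); the wrist camera has in their place "tool_from_camera" (4x4, takes a point from camera to tool coordinates, whose origin is the TCP and whose axes are the flange's). Camera axes: x right, y down, z forward; pixel columns grow to the right and rows downward; lengths in m; the calibration is good to about 2 mm. A picture is of the moment at which its call begins: read the wrist's pose just before it. calibration takes no time and is no camera call.
- robot.finish_job(): hands the job in, once; it reports no verdict.
The state is a dict: "time_s": time; "joints": joint angles; "qd": joint speeds; "tau": joint torques, N m; "ee_pos": TCP position; "ee_rot": TCP orientation; "contact_force": force on the tool from outside, world axes, zero at the start; "wrist_torque": the same for the moment, N m; "finger_gap": opening from 0.0 (shut) to 1.0 (fully open).
Only numpy, scipy, OpenCV 4.12 (cv2) and the standard library are available. Lean on these libraries where they do the work, as an engineer would, in place of code of your own. Each camera call takes 0.05 s, during which the arm holds its last target. There are 200 camera calls.

### The job

Get the rotary-inertia rig ready for a run: take the aluminium sleeve lying in the wooden cradle, lower it gently over the upright spindle inside the clear guard until it sits fully down on the turntable, and let go of it. Only then release the brake at the grey box: press the sprung knob down and, holding it down, turn it clockwise from the square mark to the bar mark, and let it spring back up there. Leave the other things on the table where they are.

Things in the scene. Friction and masses are not known exactly. Their poses are not given: they have to be found in the camera images.
- sleeve: plain aluminium tube, outer diameter 44, bore 23 right through, length 70, both ends alike, 0.2 kg or so; origin at its middle, y axis along the tube. It starts lying level in the cradle, axis 52 above the table, with free space on both sides for fingers (the cradle is narrower than the tube)
- board: fixed plywood board 210 (x) x 150 (y) x 10; origin under its centre. At x = -52 it carries the V-cradle (50 long, 38 wide, reaching 36 above the table) with the sleeve lying along the board's y; the half at +x is a bare flat pad
- pad (a point): centre of the bare pad, on the board's top face (10 above the table): a free place to stand the sleeve on end and take it again from above
- rig: fixed rig, base 150 x 150; origin under its centre, z up. A square guard of clear plastic, 136 inside, open at the top, walls 4 thick and 90 high above the table, surrounds the spindle: the sleeve must be held from straight above to get in
- spindle_foot (a point): on the spindle axis at the turntable's top face, 10 above the table, where the sleeve's lower end must rest; z up. Seated, the sleeve's middle is 35 above this point
- spindle_top (a point): tip of the upright steel spindle, 95 above the table; 20 diameter, its last 17 taper to 8
- brake_box: fixed grey box 130 (x) x 120 (y) x 46 high with the brake knob on top; origin under its centre. Knob axis at the centre; square black mark on its -x side (stop), bar-shaped black mark 1.2 rad clockwise from it (run)
- knob_grip (a point): on the knob's axis at gripping height, 84 above the table, 12 below its top. Black knob: 48 diameter skirt with a bar grip 44 long (the point's x), 14 thick (the point's y), 38 tall in all, white line pointing to the point's -x. It turns and sinks with the knob
- brake_press (a joint): how far the knob is pressed down, m: 0 up, 0.010 fully down; spring 4 N at first, 8 N fully down. It can turn only when pressed by more than 0.006
- brake_turn (a joint): knob angle, rad, growing clockwise from above: 0 at stop (start), 1.2 at run, end stop at 1.25. From about 1.15 on it can spring back up; anywhere between the two it stays caught down. Up, it has about 0.05 of play against a hard stop: do not force it
- solid_weight: bystander: solid aluminium cylinder without a bore, 44 diameter, 45 high, standing; origin under its centre
- terminal_strip: bystander: clear strip 40 x 120 with four capped posts, 35 high; origin under its centre
- meter: bystander: black moving-needle meter case 100 x 130 x 43; origin under its centre
- lens_stand: bystander: lens in a dark round mount on a small foot, 97 high; origin under its centre
- screwdriver: bystander: screwdriver lying on the table
- spacer: bystander: flat steel ring 60 diameter, 12 high, lying flat; origin under its centre
Not all that is in view belongs to the job. What is shaped like the sleeve but blue is not meant.

How it is judged:
By the outcome, as a careful person would: the job done as asked, in the order asked, and still so for the second after the job is handed in, with the robot touching nothing.
It also fails if it takes over 72 s, if anything falls off the work surface, if the arm or the gripper's body presses on something with over 40 N, if the wrist force passes 120 N, or if a joint passes its speed limit or range.

## Working session

There is one attempt and no reset: what is moved stays moved. The work goes in short steps, Python scripts to look and compute and a shell command to move; the robot and the scene stay as the last step left them, time stands still between calls to the robot, and variables do not carry over. Pictures are saved under pics/ and viewed, about 8 in all and at most 12, crops included, and the job is handed in when it is done.

```bash
mkdir -p pics; cat > h.py <<'E'
import numpy as np, cv2
from scipy.spatial.transform import Rotation as R
from cell import robot
def st():
    s=robot.sense(); return s
def cam(name,s=None):
    c=robot.calibration(name)
    f=200/np.tan(np.radians(c['fov_y'])/2)
    if 'T' in c: T=np.array(c['T'])
    else:
        s=s or robot.sense(); W=np.eye(4); W[:3,:3]=R.from_rotvec(s['ee_rot']).as_matrix(); W[:3,3]=s['ee_pos']
        T=W@np.array(c['tool_from_camera'])
    return f,c['cx'],c['cy'],T
def ray(C,u,v):
    f,cx,cy,T=C; d=T[:3,:3]@np.array([(u-cx)/f,(v-cy)/f,1]); return T[:3,3],d
def onz(C,u,v,z):
    o,d=ray(C,u,v); return o+d*(z-o[2])/d[2]
def proj(C,p):
    f,cx,cy,T=C; q=T[:3,:3].T@(np.array(p)-T[:3,3]); return cx+f*q[0]/q[2],cy+f*q[1]/q[2]
def grab(name,fn):
    im=np.array(robot.grab_frame(name)); cv2.imwrite(fn,im[:,:,::-1]); return im
def shift(target):
    s=robot.sense(); return 1000*R.from_rotvec(s['ee_rot']).as_matrix().T@(np.array(target)-s['ee_pos'])
E
python3 - <<'E'
from h import *
s=robot.sense(); print(s)
for n in('top','side','wrist'):
    grab(n,f'pics/{n}0.png'); f,cx,cy,T=cam(n,s); print(n,robot.calibration(n)['fov_y'],f,cx,cy,T.round(3).tolist())
print(R.from_rotvec(s['ee_rot']).as_matrix().round(3))
E
```

```text
{'time_s': 0.0, 'joints': array([-9.58888291e-01,  3.59401174e-01,  1.10368459e-02, -3.45578256e-04,
       -1.22411705e+00, -2.88122200e-01]), 'qd': array([-7.56887443e-04, -1.31388091e-03, -6.97336385e-05, -1.57007809e-03,
        1.91682255e-03,  3.92877034e-04]), 'tau': array([-5.17109293e-04, -5.83321667e+01,  2.93436313e+01,  6.93678305e+00,
       -5.72691832e-03,  1.26868883e-05]), 'ee_pos': array([ 0.21458024, -0.63945799,  0.2303457 ]), 'ee_rot': array([ 5.06129239e-01, -3.10010709e+00, -2.60499087e-03]), 'contact_force': array([ 0.90273636, -0.61137196,  0.39058875]), 'wrist_torque': array([0.02099045, 0.02113786, 0.04037362]), 'finger_gap': 0.997243560824232}
top 50.42895396842596 424.74303324715635 319.2147579936721 201.33343196194323 [[0.055, -0.967, 0.248, 0.314], [-0.998, -0.056, 0.005, 0.003], [0.009, -0.248, -0.969, 1.12], [0.0, 0.0, 0.0, 1.0]]
side 43.89379793749531 496.341276142654 330.13698221429894 198.41467804794567 [[-0.843, -0.298, 0.447, -0.025], [-0.537, 0.474, -0.697, 0.873], [-0.004, -0.828, -0.56, 0.774], [0.0, 0.0, 0.0, 1.0]]
wrist 64.33588642124505 317.98903187673136 318.9109109063288 205.1115413632325 [[-0.318, 0.912, 0.258, 0.149], [0.948, 0.306, 0.088, -0.662], [0.001, 0.272, -0.962, 0.373], [0.0, 0.0, 0.0, 1.0]]
[[-0.948 -0.318 -0.001]
 [-0.318  0.948  0.002]
 [ 0.     0.002 -1.   ]]
```

View pics/top0.png

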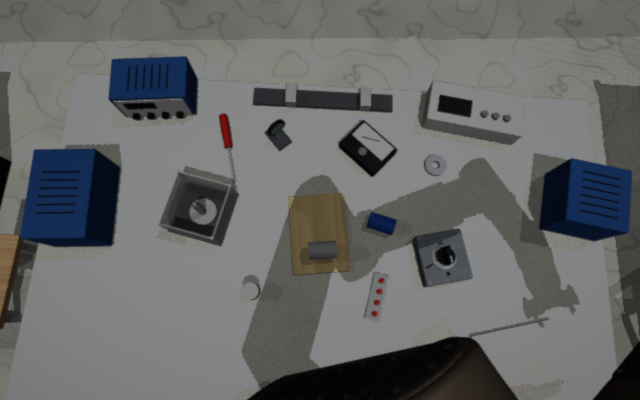

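View pics/side0.png

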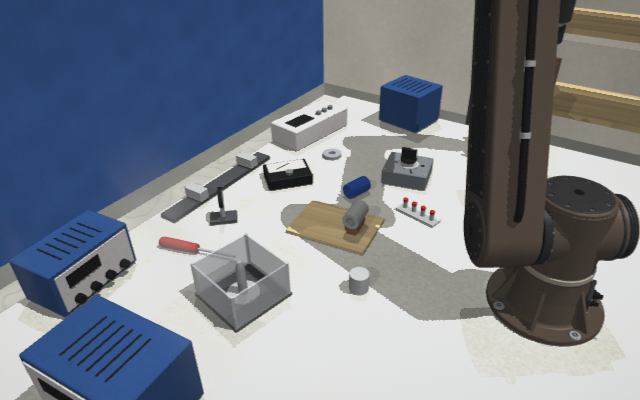

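The top view shows these items:
- The grey sleeve in the cradle is at (322,250).
- The blue lookalike is at (380,223).
- The solid weight is at (250,290).
- The rig is at (203,210).
- The brake box is at (443,258).

The side view agrees. Of the three cylinders, the grey one on the wooden board is the sleeve: it lies in the cradle and is aluminium. I'll confirm this in an enlarged crop.

```bash
python3 - <<'E'
from h import *
im=cv2.imread('pics/top0.png')
a=cv2.resize(im[180:290,280:420],None,fx=4,fy=4,interpolation=cv2.INTER_CUBIC)[:, :400]
a=im[185:285,285:385]; b=im[160:260,150:250]; c=im[210:310,395:495]
t=np.hstack([cv2.resize(x,(390,390),interpolation=cv2.INTER_CUBIC) for x in(a,)])
rows=[cv2.resize(x,(400,400),interpolation=cv2.INTER_CUBIC) for x in(a,b,c)]
cv2.imwrite('pics/crop1.png',cv2.resize(np.hstack(rows),(800,267),interpolation=cv2.INTER_AREA))
C=cam('top')
hsv=cv2.cvtColor(im,cv2.COLOR_BGR2HSV)
# board: brownish
m=cv2.inRange(hsv,(8,60,40),(28,255,255)); m[:,:270]=0;m[:,370:]=0;m[:170]=0;m[300:]=0
r=cv2.minAreaRect(np.vstack(cv2.findContours(m,0,1)[0])); bp=cv2.boxPoints(r); print('board',bp.round(1).tolist())
w=np.array([onz(C,*p,0.01)[:2] for p in bp]);print(w.round(3).tolist(),'c',w.mean(0).round(4))
# sleeve: low saturation in board bbox
x0,y0=bp.min(0).astype(int)+6;x1,y1=bp.max(0).astype(int)-6
s=np.zeros(m.shape,np.uint8); s[y0:y1,x0:x1]=(hsv[y0:y1,x0:x1,1]<40)*255
s=cv2.morphologyEx(s,cv2.MORPH_OPEN,np.ones((3,3)))
k=max(cv2.findContours(s,0,1)[0],key=cv2.contourArea); r=cv2.minAreaRect(k); bp=cv2.boxPoints(r)
print('sleeve',r); w=np.array([onz(C,*p,0.058)[:2] for p in bp]);print(w.round(3).tolist(),w.mean(0).round(4))
for n,u,v,z in(('knob',443,255,.09),('rig',203,210,.01),('weight',251,288,.045)): print(n,onz(C,u,v,z).round(3))
E
```

```text
board [[286.70001220703125, 196.60000610351562], [344.29998779296875, 192.1999969482422], [350.29998779296875, 270.29998779296875], [292.70001220703125, 274.70001220703125]]
[[0.606, 0.098], [0.627, -0.058], [0.418, -0.082], [0.399, 0.067]] c [0.5126 0.0063]
sleeve ((322.2620849609375, 249.6448516845703), (16.44300651550293, 27.654146194458008), 85.2363510131836)
[[0.477, 0.032], [0.487, -0.037], [0.446, -0.043], [0.436, 0.026]] [ 0.4613 -0.0058]
knob [ 0.46  -0.299  0.09 ]
rig [0.556 0.318 0.01 ]
weight [0.358 0.165 0.045]
```

View pics/crop1.png

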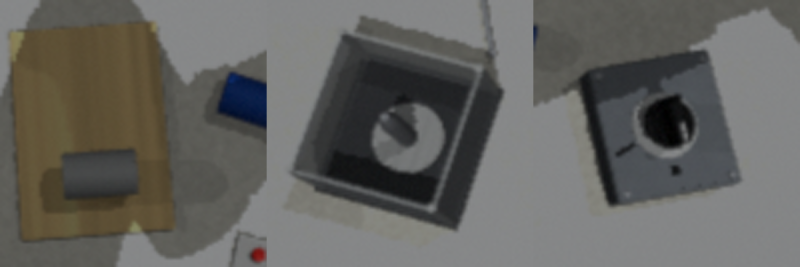

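The crop confirms the grey tube in the cradle on the plywood as the sleeve. It also shows the knob's line and the marks: the square at the lower middle and the bar at the left. I'll go above the sleeve for a close look.

```bash
cat >> h.py <<'E'
def down(yaw,tilt=0):
    "tool down, jaw axis (tool y) at world yaw deg; then tilt deg about tool y"
    c,s=np.cos(np.radians(yaw)),np.sin(np.radians(yaw)); y=np.array([c,s,0]); z=np.array([0,0,-1.])
    return np.c_[np.cross(y,z),y,z]@R.from_euler('y',tilt,degrees=True).as_matrix()
def togo(M,tcp=None,grasp=None):
    s=robot.sense(); A=R.from_rotvec(s['ee_rot']).as_matrix()
    if grasp is not None: tcp=np.array(grasp)+M[:,2]*.019
    d=1000*A.T@(np.array(tcp)-s['ee_pos']); r=np.degrees(R.from_matrix(A.T@M).as_rotvec())
    print('t',round(s['time_s'],2),'row',d.round(1),r.round(1),'F',s['contact_force'].round(1),'gap',round(s['finger_gap'],3)); return d,r
E
python3 - <<'E'
from h import *
togo(down(187),tcp=[.462,-.01,.25])
E
```

```text
t 0.15 row [-434.8  518.2  -18.8] [  0.1   0.  -78.5] F [-0.5 -0.2  0. ] gap 0.998
```

```bash
R='-435 518 -19 0 0 -78.5 100'; python3 -m inch '-435 518 -19 0 0 -78.5 100;-435 518 -19 0 0 -78.5 100;-435 518 -19 0 0 -78.5 100;-435 518 -19 0 0 -78.5 100;-435 518 -19 0 0 -78.5 100;-435 518 -19 0 0 -78.5 100;-435 518 -19 0 0 -78.5 100;-435 518 -19 0 0 -78.5 100;-435 518 -19 0 0 -78.5 100;-435 518 -19 0 0 -78.5 100'
python3 - <<'E'
from h import *
togo(down(187),tcp=[.462,-.01,.25]); print(robot.sense()['joints'].round(2))
E
```

```text
time_s: 1.4
ee_pos: [0.4436, -0.0564, 0.2492]
ee_rot: [-2.354, 2.08, -0.001]
contact_force: [1.4, -0.9, 0.8]
finger_gap: 0.999
t 1.4 row [-43.8 -23.9  -0.7] [-0.1  0.   0.1] F [ 1.4 -0.9  0.8] gap 0.999
[ 0.32 -0.04 -0.43  0.   -1.18 -0.19]
```

```bash
python3 -m inch '-44 -24 0 0 0 0 100;-44 -24 0 0 0 0 100;-44 -24 0 0 0 0 100'
python3 - <<'E'
from h import *
s=robot.sense(); grab('wrist','pics/w1.png'); togo(down(187),tcp=[.462,-.01,.25])
C=cam('wrist',s); print(proj(C,[.462,-.006,.052]),proj(C,[.475,-.04,.052]))
E
```

```text
time_s: 1.78
ee_pos: [0.4614, -0.0119, 0.2485]
ee_rot: [2.354, -2.079, -0.001]
contact_force: [-0.3, -1.1, 0.2]
finger_gap: 1.0
t 1.82 row [-2.3 -0.9 -1.3] [ 0. -0.  0.] F [-0.2 -0.8  0.4] gap 0.999
(np.float64(316.93924790277663), np.float64(186.3942095900936)) (np.float64(308.6940112310524), np.float64(153.78673746567748))
```

View pics/w1.png

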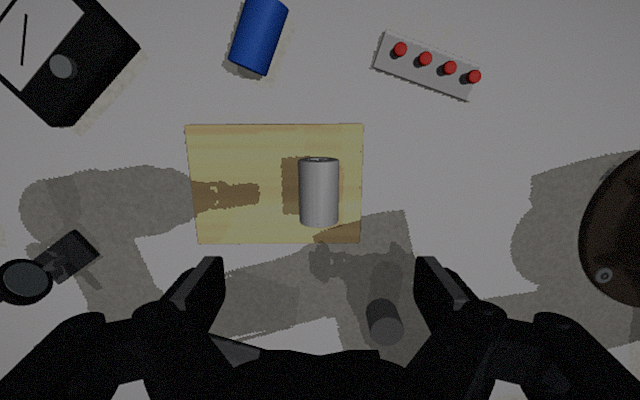

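The close view shows the sleeve at columns 299–340 and rows 157–228, with its axis nearly along the image's vertical.

```bash
python3 - <<'E'
from h import *
C=cam('wrist'); im=cv2.imread('pics/w1.png'); hsv=cv2.cvtColor(im,cv2.COLOR_BGR2HSV)
m=((hsv[:,:,1]<40)*255).astype(np.uint8); m[:135]=0;m[235:]=0;m[:,:275]=0;m[:,:]=cv2.morphologyEx(m,cv2.MORPH_OPEN,np.ones((3,3)));m[:,352:]=0
for v in range(155,230,8):
    u=np.where(m[v])[0]; print(v,u.min() if len(u) else 0,u.max() if len(u) else 0,end=' | ')
print()
for u,v,z in((319.5,160,.052),(319.5,192,.052),(320,228,.074),(319,157,.052),(319,163,.074)): print(u,v,onz(C,u,v,z).round(4))
b=[onz(C,*p,.01) for p in((185,124),(364,124),(361,244),(197,244))]; print(np.round(b,4).tolist(),np.mean(b,0))
print(np.degrees([np.arctan2(*(b[0]-b[1])[1::-1]),np.arctan2(*(b[3]-b[2])[1::-1])]))
E
```

```text
155 0 0 | 163 298 338 | 171 299 338 | 179 299 338 | 187 299 337 | 195 299 338 | 203 299 337 | 211 300 337 | 219 301 337 | 227 314 321 | 
319.5 160 [ 0.4628 -0.0354  0.052 ]
319.5 192 [ 0.4584 -0.0006  0.052 ]
320 228 [0.4538 0.033  0.074 ]
319 157 [ 0.4637 -0.0385  0.052 ]
319 163 [ 0.4633 -0.0353  0.074 ]
[[0.6222, -0.052, 0.01], [0.4158, -0.0776, 0.01], [0.3954, 0.0712, 0.01], [0.6055, 0.0972, 0.01]] [0.50972123 0.00970831 0.01      ]
[7.06021469 7.03869622]
```

```bash
python3 - <<'E'
from h import *
M=down(187,45); g=np.array([.4582,.0045,.052])
togo(M,grasp=g+M[:,2]*-.09); print(M[:,2])
E
```

```text
t 1.82 row [-67.4   0.9 146.4] [ 0.  45.   0.1] F [-0.2 -0.8  0.4] gap 0.999
[ 0.08617464 -0.70183611 -0.70710678]
```

```bash
python3 -m inch '-67 1 80 0 20 0 100;-67 1 80 0 45 0 100;-67 1 110 0 45 0 100;-67 1 146 0 45 0 100;-67 1 146 0 45 0 100;-67 1 146 0 45 0 100;-67 1 146 0 45 0 100;-67 1 146 0 45 0 100'
python3 - <<'E'
from h import *
M=down(187,45); g=np.array([.4582,.0045,.052])
togo(M,grasp=g+M[:,2]*.004); print(robot.sense()['joints'].round(2))
s=robot.sense(); grab('wrist','pics/w2.png'); print(proj(cam('wrist',s),g))
E
```

```text
time_s: 2.82
ee_pos: [0.4529, 0.054, 0.1037]
ee_rot: [1.882, -1.667, 0.778]
contact_force: [-0.1, -0.5, -0.2]
finger_gap: 1.006
t 2.83 row [-1.1  0.8 94.8] [-0.   0.2 -0.1] F [-0.1 -0.5 -0.2] gap 1.006
[ 0.96  0.39 -0.79  0.56 -1.1  -1.28]
(np.float64(319.23458247072386), np.float64(218.0959189038552))
```

View pics/w2.png

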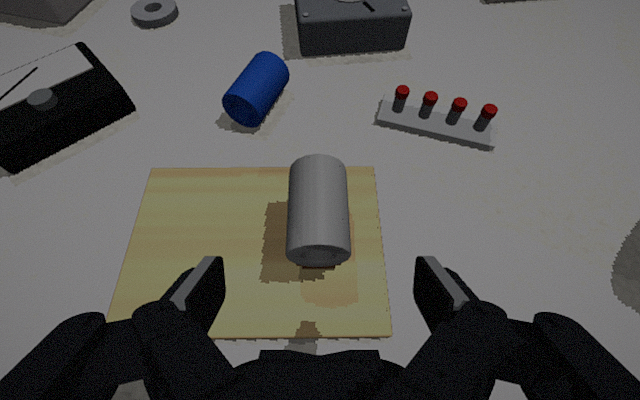

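The tube is centred between the open jaws, at columns 288–350 with its middle at 319. I'll advance and close.

```bash
python3 -m inch '-1 1 40 0 0 0 100;-1 1 75 0 0 0 100;-1 1 95 0 0 0 100;-1 1 95 0 0 0 100;-1 1 95 0 0 0 40;-1 1 95 0 0 0 40;-1 1 95 0 0 0 40;-1 1 95 0 0 0 40' 40
python3 -m inch '0 0 0 0 0 0 40;0 0 0 0 0 0 40'
python3 - <<'E'
from h import *
M=down(187,45); togo(M,grasp=[.4582,.0045,.052])
E
```

```text
time_s: 3.88
ee_pos: [0.4616, -0.0096, 0.0359]
ee_rot: [1.885, -1.664, 0.782]
contact_force: [4.7, 2.5, 5.8]
finger_gap: 0.495
time_s: 4.12
ee_pos: [0.4616, -0.0096, 0.0359]
ee_rot: [1.885, -1.664, 0.782]
contact_force: [5.0, 1.7, 5.4]
finger_gap: 0.493
t 4.12 row [ 1.2  1.7 -2.6] [-0.3  0.1  0. ] F [5.  1.7 5.4] gap 0.493
```

```bash
python3 - <<'E'
from h import *
s=robot.sense(); A=R.from_rotvec(s['ee_rot']).as_matrix()
c=A.T@(np.array([.4587,-.0015,.052])-s['ee_pos']); a=A.T@np.array([-.1227,.9925,0]); print(c,a)
np.save('c.npy',c)
print('up',A.T@[0,0,1])
M=down(187,-45)
for z in(.080,.0455): print(M@a); togo(M,tcp=np.array([.5613,.0161,z])-M@c)
print(M.T@[0,0,1])
E
```

```text
[ 0.00540314  0.00184756 -0.01732832] [-0.70791362 -0.00270442 -0.7063728 ]
up [ 0.70633855 -0.00302249 -0.70786773]
[0.00255148 0.00141099 1.00005152]
t 4.12 row [   4.4 -104.1  -45.5] [ -0.2 -89.9   0.2] F [5.  1.7 5.4] gap 0.493
[0.00255148 0.00141099 1.00005152]
t 4.12 row [ -20.  -104.   -21.1] [ -0.2 -89.9   0.2] F [5.  1.7 5.4] gap 0.493
[-0.70710678  0.         -0.70710678]
```

```bash
python3 -m inch '20 0 -20 0 0 0 40;42 0 -42 0 0 0 40;64 0 -64 0 0 0 40;64 0 -64 0 0 0 40'
python3 -m inch '-17 -15 -24 0 -10 0 40;-17 -35 -24 0 -20 0 40;-17 -55 -24 0 -30 0 40;-17 -75 -24 0 -40 0 40;-17 -95 -24 0 -50 0 40;-17 -104 -24 0 -60 0 40;-17 -104 -24 0 -70 0 40;-17 -104 -24 0 -80 0 40;-17 -104 -24 0 -90 0 40;-17 -104 -24 0 -90 0 40'
python3 - <<'E'
from h import *
c=np.load('c.npy');M=down(187,-45)
for z in(.080,.0455): togo(M,tcp=np.array([.5613,.0161,z])-M@c)
grab('side','pics/s1.png'); grab('wrist','pics/w3.png')
a=cv2.imread('pics/s1.png')[100:300,200:520]; b=cv2.imread('pics/w3.png'); 
cv2.imwrite('pics/s1w3.png',np.hstack([cv2.resize(a,(400,250)),cv2.resize(b,(400,250))]))
E
```

```text
time_s: 4.62
ee_pos: [0.4604, -0.0102, 0.1268]
ee_rot: [1.885, -1.667, 0.78]
contact_force: [-0.1, 0.4, -1.6]
finger_gap: 0.496
time_s: 5.88
ee_pos: [0.5586, 0.0271, 0.1262]
ee_rot: [-1.873, 1.671, 0.787]
contact_force: [-0.7, -0.4, -1.4]
finger_gap: 0.495
t 5.88 row [35.3 -3.6 41.9] [ 0.1  0.2 -0.5] F [-0.7 -0.4 -1.4] gap 0.495
t 5.88 row [59.8 -3.8 66.2] [ 0.1  0.2 -0.5] F [-0.7 -0.4 -1.4] gap 0.495
```

View pics/s1w3.png

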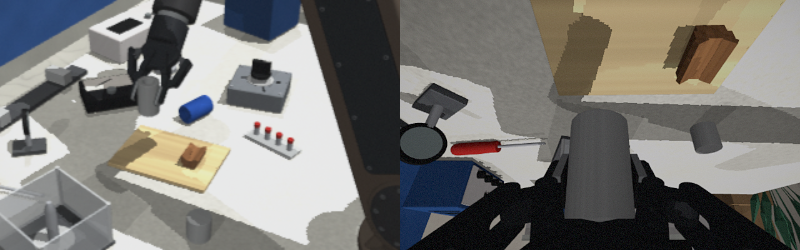

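The sleeve is held upright above the pad and the cradle is empty. I'll lower it gently.

```bash
python3 -m inch '18 -2 21 0 0 0 40;35 -4 42 0 0 0 40;48 -4 55 0 0 0 40;54 -4 61 0 0 0 40;57 -4 64 0 0 0 40;57 -4 64 0 0 0 40;58.5 -4 65.5 0 0 0 40;58.5 -4 65.5 0 0 0 40'
python3 -m inch '1 0 1 0 0 0 40;1 0 1 0 0 0 40'
```

```text
time_s: 6.98
ee_pos: [0.563, 0.0352, 0.0431]
ee_rot: [-1.881, 1.663, 0.778]
contact_force: [-0.1, -0.3, -1.7]
finger_gap: 0.494
time_s: 7.22
ee_pos: [0.5628, 0.0353, 0.0413]
ee_rot: [-1.881, 1.663, 0.779]
contact_force: [-0.1, -0.2, -1.4]
finger_gap: 0.497
```

```bash
python3 -m inch '1 0 1 0 0 0 40;1 0 1 0 0 0 40'; python3 -m inch '1 0 1 0 0 0 40;1 0 1 0 0 0 40';python3 -m inch '1 0 1 0 0 0 40;1 0 1 0 0 0 40'
```

```text
time_s: 7.48
ee_pos: [0.5627, 0.0353, 0.0398]
ee_rot: [-1.881, 1.663, 0.78]
contact_force: [-0.3, -0.3, -1.9]
finger_gap: 0.494
time_s: 7.72
ee_pos: [0.5627, 0.0354, 0.0384]
ee_rot: [-1.881, 1.663, 0.78]
contact_force: [0.5, 0.1, -1.9]
finger_gap: 0.492
time_s: 7.98
ee_pos: [0.5627, 0.0354, 0.037]
ee_rot: [-1.881, 1.663, 0.779]
contact_force: [-0.5, 0.1, -1.5]
finger_gap: 0.497
```

```bash
python3 -m inch '1 0 1 0 0 0 40;1 0 1 0 0 0 40'; python3 -m inch '1 0 1 0 0 0 40;1 0 1 0 0 0 40'
```

```text
time_s: 8.22
ee_pos: [0.5629, 0.0353, 0.0364]
ee_rot: [-1.882, 1.662, 0.779]
contact_force: [-1.6, -0.7, 4.9]
finger_gap: 0.493
time_s: 8.48
ee_pos: [0.5629, 0.0353, 0.0364]
ee_rot: [-1.882, 1.66, 0.779]
contact_force: [-1.2, -2.0, 15.0]
finger_gap: 0.49
```

```bash
python3 -m inch '-1 0 -1 0 0 0 40;-1 0 -1 0 0 0 40;-1 0 -1 0 0 0 54;-1 0 -1 0 0 0 60;-1 0 -1 0 0 0 85;-1 0 -1 0 0 0 85;-1 0 -1 0 0 0 85;-1 0 -1 0 0 0 85'
python3 -m inch '-1 0 -25 0 0 0 85;-1 0 -55 0 0 0 85;-1 0 -90 0 0 0 85;-1 0 -110 0 0 0 85;-1 0 -110 0 0 0 85'
python3 - <<'E'
from h import *
togo(down(187),tcp=[.5613,.0161,.20])
grab('top','pics/t2.png'); grab('side','pics/s2.png')
a=cv2.imread('pics/s2.png')[150:300,240:480]; b=cv2.imread('pics/t2.png')[170:290,270:462]
cv2.imwrite('pics/st2.png',np.hstack([cv2.resize(a,(400,250)),cv2.resize(b,(400,250))]))
E
```

```text
time_s: 9.48
ee_pos: [0.5628, 0.0353, 0.0357]
ee_rot: [-1.881, 1.663, 0.779]
contact_force: [-0.8, 0.1, 0.1]
finger_gap: 0.848
time_s: 10.1
ee_pos: [0.5729, -0.0419, 0.1148]
ee_rot: [-1.881, 1.663, 0.776]
contact_force: [-1.4, 0.3, -0.3]
finger_gap: 0.855
t 10.1 row [-101.9    4.3  -18.6] [-0.1 45.   0. ] F [-1.4  0.3 -0.3] gap 0.855
```

View pics/st2.png

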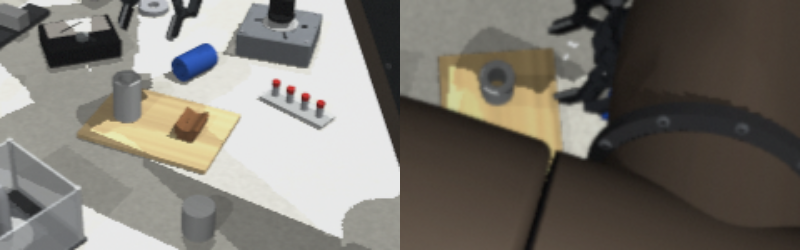

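The sleeve stands on the pad: in the side view it is upright, left of the empty cradle. I'll look at it from directly above with the wrist camera, then look at the spindle from the same relative pose so any calibration bias cancels.

```bash
python3 -m inch '-102 4 -19 0 10 0 100;-102 4 -19 0 20 0 100;-102 4 -19 0 30 0 100;-102 4 -19 0 40 0 100;-102 4 -19 0 45 0 100;-102 4 -19 0 45 0 100;-102 4 -19 0 45 0 100'
python3 - <<'E'
from h import *
s=robot.sense(); grab('wrist','pics/w4.png'); print(s['ee_pos'],s['ee_rot'])
togo(down(187),tcp=[.556,.318,.215])
E
```

```text
time_s: 11.08
ee_pos: [0.5606, 0.0172, 0.1989]
ee_rot: [2.355, -2.079, -0.003]
contact_force: [1.2, 0.2, -1.1]
finger_gap: 1.007
[0.56057306 0.01718011 0.19891668] [ 2.35474024 -2.07946789 -0.00327679]
t 11.12 row [-299.7  -32.1  -15.5] [0.1 0.1 0. ] F [ 0.4  0.1 -0.6] gap 0.998
```

```bash
python3 -m inch '-60 -6 -16 0 0 0 100;-120 -12 -16 0 0 0 100;-180 -18 -16 0 0 0 100;-240 -25 -16 0 0 0 100;-300 -32 -16 0 0 0 100;-300 -32 -16 0 0 0 100;-300 -32 -16 0 0 0 100;-300 -32 -16 0 0 0 100;-300 -32 -16 0 0 0 100'
python3 - <<'E'
from h import *
s=robot.sense(); grab('wrist','pics/w5.png'); print(s['ee_pos'],s['ee_rot'])
a=cv2.imread('pics/w4.png')[60:310,160:480]; b=cv2.imread('pics/w5.png')[60:310,160:480]
cv2.imwrite('pics/w45.png',np.hstack([cv2.resize(a,(400,312)),cv2.resize(b,(400,312))]))
E
```

```text
time_s: 12.25
ee_pos: [0.5564, 0.317, 0.216]
ee_rot: [-2.352, 2.082, 0.0]
contact_force: [-1.1, -0.1, 0.2]
finger_gap: 0.998
[0.55635811 0.31702255 0.21603868] [-2.35181899e+00  2.08232976e+00  2.47756895e-04]
```

View pics/w45.png

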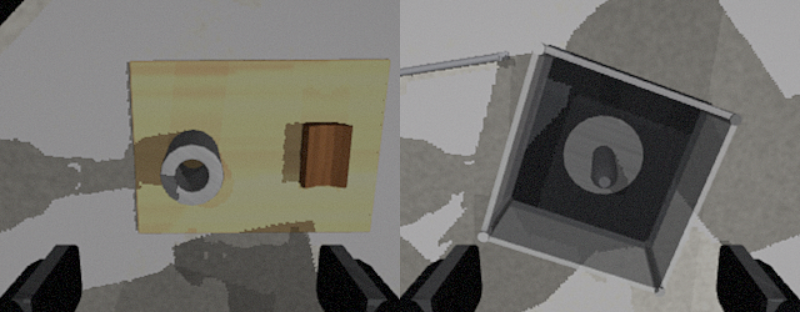

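```bash
python3 - <<'E'
from h import *
a=cv2.imread('pics/w4.png',0); b=cv2.imread('pics/w5.png',0)
P={}
for n,i,u0,v0,rr in(('ring',a,313,198,(20,30)),('bore',a,313,198,(9,17)),('tip',b,323,205,(3,8))):
    k=cv2.resize(i[v0-40:v0+40,u0-40:u0+40],None,fx=4,fy=4,interpolation=cv2.INTER_CUBIC)
    h=cv2.HoughCircles(k,cv2.HOUGH_GRADIENT_ALT if n!='tip' else cv2.HOUGH_GRADIENT,1.5,20,param1=100,param2=.5 if n!='tip' else 12,minRadius=rr[0]*4,maxRadius=rr[1]*4)
    print(n, None if h is None else [(u0-40+x/4-.4,v0-40+y/4-.4,r/4) for x,y,r in h[0][:3]])
cv2.imwrite('pics/tip.png',np.hstack([cv2.resize(i,(400,400),interpolation=cv2.INTER_CUBIC) for i in(a[158:238,273:353],b[170:250,285:365]*1)]))
np.set_printoptions(linewidth=200); print(b[194:216,312:336])
E
```

```text
ring None
bore [(np.float32(313.1), np.float32(199.975), np.float32(13.296889))]
tip [(np.float32(322.9125), np.float32(204.9125), np.float32(4.575)), (np.float32(322.1625), np.float32(183.5375), np.float32(7.3500004)), (np.float32(318.4125), np.float32(200.7875), np.float32(6.4875))]
[[ 93  71  45  58  57  51  53  55  61  54  54  62  61  60  54  63  58  51  47  47  31  57  69  73]
 [ 88  67  50  51  52  55  48  60  61  56  60  57  59  64  55  62  51  46  49  45  39  50  66  73]
 [ 87  62  46  42  61  65  56  55  61  61  67  57  57  59  59  59  54  52  53  43  43  52  60  77]
 [ 92  69  50  53  56  52  57  58  61  61  62  59  61  60  49  59  51  52  44  44  43  51  66  70]
 [ 85  55  54  54  52  60  64  66  53  66  58  55  61  59  59  56  62  56  48  48  43  42  63  75]
 [ 82  58  52  46  53  57  65  60  57  66  61  62  61  60  60  57  52  53  48  47  44  44  56  73]
 [ 82  53  48  54  57  65  63  65  60  62  61  61  54  59  56  57  48  53  47  48  42  49  65  75]
 [ 73  52  50  61  64  57  57  65  65  66  71  77  69  68  53  57  50  60  55  47  40  47  56  66]
 [ 74  49  47  46  56 
[... 664 characters left out ...]
2  75]
 [ 97  97  99 100  97  82  66  47  63  76  87  85  87  79  63  56  52  66  70  71  73  73  68  71]
 [ 90  92  92  92  97 100  91  73  64  52  78  77  67  53  50  59  70  73  78  67  72  70  69  70]
 [ 93  97  92  94  95  91  94  95  89  89  91  80  81  82  84  78  70  69  75  74  70  64  73  81]
 [100 101  92  96  96  90  94  97  95  94  93  99  96  96  93  96  84  68  71  74  73  71  69  60]
 [ 79  87  92  97  98  99 100  98  98  96  96  94  93  94  98 100  90  78  61  63  66  58  45  26]
 [ 35  36  51  77  90  89  92  89  85  91  90  91  91  88  92  91  80  79  58  46  29  22  23  17]
 [ 29  27  38  35  35  44  55  48  45  64  62  66  59  66  59  38  32  32  24  29  27  17  26  33]]
```

View pics/tip.png

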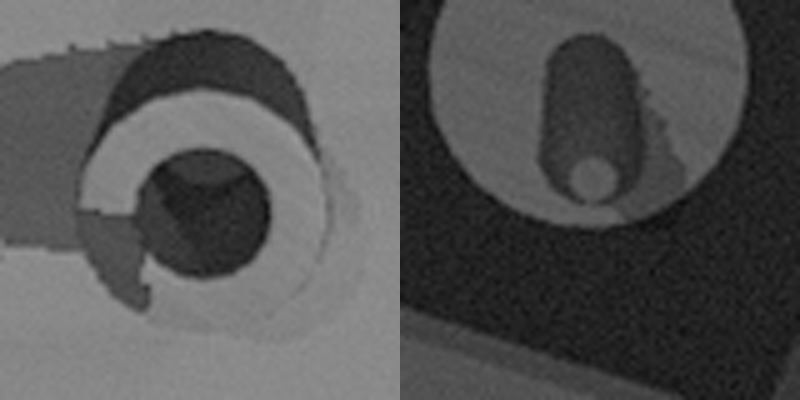

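```bash
python3 - <<'E'
from h import *
def C(p,r): return cam('wrist',dict(ee_pos=np.array(p),ee_rot=np.array(r)))
t=onz(C([.56057306,.01718011,.19891668],[2.35474024,-2.07946789,-.00327679]),313.4,200.1,.08)
q=onz(C([.55635811,.31702255,.21603868],[-2.35181899,2.08232976,.00024776]),323.3,205.4,.095)
print(t,q); np.save('tq.npy',[t,q])
togo(down(187),tcp=[t[0],t[1],.15]); togo(down(187),tcp=[t[0],t[1],.046])
print(onz(cam('top'),316,209.8,.08))
E
```

```text
[0.56432819 0.01844362 0.08      ] [0.55126865 0.32239608 0.095     ]
t 12.3 row [297.6  28.3  66. ] [-0.  0. -0.] F [ 0.5 -0.6  0.7] gap 0.999
t 12.3 row [297.6  28.4 170. ] [-0.  0. -0.] F [ 0.5 -0.6  0.7] gap 0.999
[0.55754454 0.01552439 0.08      ]
```

```bash
python3 -m inch '60 6 0 0 0 0 100;120 12 0 0 0 0 100;180 18 10 0 0 0 100;240 24 30 0 0 0 100;298 28 50 0 0 0 100;298 28 80 0 0 0 100;298 28 100 0 0 0 100;298 28 120 0 0 0 100;298 28 120 0 0 0 100'
python3 - <<'E'
from h import *
t,q=np.load('tq.npy'); togo(down(187),tcp=[t[0],t[1],.046])
E
```

```text
time_s: 13.42
ee_pos: [0.5637, 0.0183, 0.0947]
ee_rot: [2.351, -2.08, -0.002]
contact_force: [0.0, -0.2, 0.0]
finger_gap: 1.001
t 13.43 row [-0.1 -0.7 48.7] [ 0.1 -0.   0. ] F [ 0.  -0.2  0. ] gap 1.001
```

```bash
python3 -m inch '0 -1 20 0 0 0 100;0 -1 40 0 0 0 100;0 -1 49 0 0 0 100;0 -1 49 0 0 0 100;0 -1 49 0 0 0 56;0 -1 49 0 0 0 56;0 -1 49 0 0 0 56;0 -1 49 0 0 0 40;0 -1 49 0 0 0 40;0 -1 49 0 0 0 40' 40
python3 -m inch '0 0 0 0 0 0 40;0 0 0 0 0 0 40' 
python3 - <<'E'
from h import *
t,q=np.load('tq.npy'); s=robot.sense(); A=R.from_rotvec(s['ee_rot']).as_matrix(); print('tube in tool',A.T@(t-s['ee_pos']))
E
```

```text
time_s: 14.68
ee_pos: [0.566, 0.0192, 0.0472]
ee_rot: [-2.354, 2.08, -0.0]
contact_force: [-2.3, 0.6, 5.8]
finger_gap: 0.496
time_s: 14.92
ee_pos: [0.566, 0.0192, 0.0472]
ee_rot: [-2.354, 2.08, -0.0]
contact_force: [-2.4, 0.5, 6.2]
finger_gap: 0.493
tube in tool [ 0.00057045  0.00169312 -0.03280263]
```

```bash
python3 -m inch '0 0 -20 0 0 0 40;0 0 -50 0 0 0 40;0 0 -90 0 0 0 40;0 0 -120 0 0 0 40;0 0 -120 0 0 0 40'
python3 - <<'E'
from h import *
t,q=np.load('tq.npy'); M=down(187); T=q-M@[.0006,.0008,0]
togo(M,tcp=[T[0],T[1],.165])
E
```

```text
time_s: 15.55
ee_pos: [0.5671, 0.0196, 0.169]
ee_rot: [-2.351, 2.078, -0.003]
contact_force: [0.3, 0.2, -2.6]
finger_gap: 0.492
t 15.55 row [-303.   -22.3    4.4] [-0.2  0.1  0.1] F [ 0.3  0.2 -2.6] gap 0.492
```

```bash
python3 -m inch '-40 -3 0 0 0 0 40;-90 -7 0 0 0 0 40;-140 -10 0 0 0 0 40;-190 -14 0 0 0 0 40;-240 -18 0 0 0 0 40;-280 -20 3 0 0 0 40;-303 -22 3 0 0 0 40;-303 -22 3 0 0 0 40;-303 -22 3 0 0 0 40;-303 -22 3 0 0 0 40'
python3 - <<'E'
from h import *
t,q=np.load('tq.npy'); M=down(187); T=q-M@[.0006,.0008,0]
togo(M,tcp=[T[0],T[1],.160])
grab('wrist','pics/w6.png'); grab('side','pics/s6.png'); grab('top','pics/t6.png')
a=cv2.imread('pics/s6.png')[150:330,160:340]; b=cv2.imread('pics/w6.png')[100:400,170:470]
cv2.imwrite('pics/sw6.png',np.hstack([cv2.resize(x,(400,400),interpolation=cv2.INTER_CUBIC) for x in(a,b)]))
E
```

```text
time_s: 16.8
ee_pos: [0.5505, 0.3215, 0.1637]
ee_rot: [2.352, -2.082, -0.0]
contact_force: [0.1, -0.6, -1.7]
finger_gap: 0.493
t 16.8 row [-1.4 -1.6  3.7] [ 0. -0. -0.] F [ 0.1 -0.6 -1.7] gap 0.493
```

View pics/sw6.png

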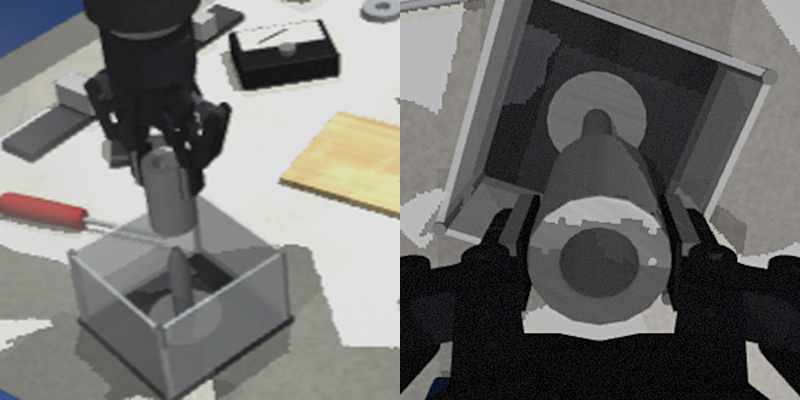

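The wrist view shows the held sleeve pointing at the spindle inside the guard. I'll check the alignment numerically against the side view before lowering.

```bash
python3 - <<'E'
from h import *
t,q=np.load('tq.npy'); s=robot.sense(); A=R.from_rotvec(s['ee_rot']).as_matrix()
C=cam('wrist',s); p=onz(C,319.6,295,s['ee_pos'][2]+.033); print('held ring in tool',A.T@(p-s['ee_pos']))
S=cam('side'); k=400/180
def pc(p): u,v=proj(S,p); return np.round([(u-160)*k,(v-150)*k],1)
e=s['ee_pos']; print('tip',pc(q),'foot',pc([q[0],q[1],.01])); print('tube top',pc(e+[0,0,.033]),'bot',pc(e+[0,0,-.037]))
g=cv2.imread('pics/s6.png')
big=cv2.resize(g[200:300,190:290],(600,600),interpolation=cv2.INTER_CUBIC); cv2.imwrite('pics/s6b.png',cv2.convertScaleAbs(big,alpha=1.6,beta=10))
def pb(p): u,v=proj(S,p); return np.round([(u-190)*6,(v-200)*6],1)
for z in(.095,.06,.03): print(z,pb([q[0],q[1],z]))
for z in(.033,0,-.037): print('tube',pb(e+[0,0,z]))
E
```

```text
held ring in tool [ 0.00157215  0.00085005 -0.03300055]
tip [175.9 247.6] foot [185.3 314. ]
tube top [164.3 159.2] bot [173.  220.9]
0.095 [294.9 368.4]
0.06 [305.6 444.3]
0.03 [314.5 507. ]
tube [263.7 129.8]
tube [275. 210.]
tube [287.2 296.5]
```

View pics/s6b.png

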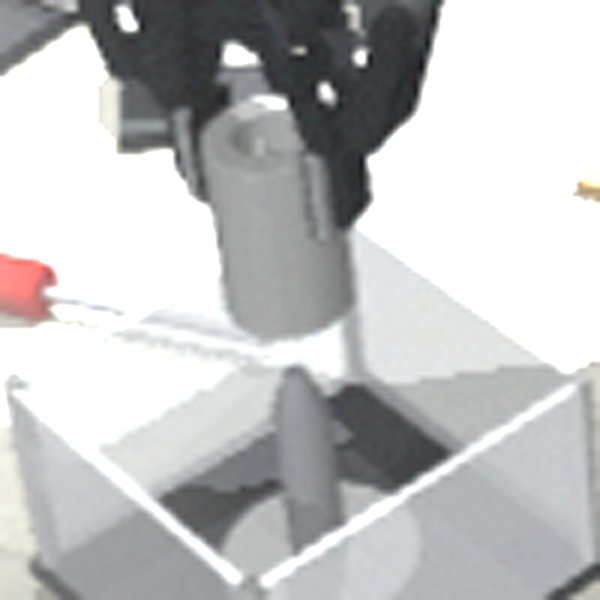

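The tip shows at (293,370) and the bottom of the tube is centred at about (290,305) in the enlarged side view. That puts the tube about 2 mm right of the spindle axis. The correction computed from the wrist view, (−1.4, −1.6) mm, agrees. I'll apply it and lower.

```bash
python3 -m inch '-1.4 -1.6 0 0 0 0 40;-1.4 -1.6 10 0 0 0 40;-1.4 -1.6 20 0 0 0 40;-1.4 -1.6 26 0 0 0 40;-1.4 -1.6 30 0 0 0 40;-1.4 -1.6 30 0 0 0 40'
python3 - <<'E'
from h import *
t,q=np.load('tq.npy'); M=down(187); T=q-M@[.0006,.0008,0]
togo(M,tcp=[T[0],T[1],.047])
E
```

```text
time_s: 17.7
ee_pos: [0.5517, 0.3241, 0.1333]
ee_rot: [2.353, -2.08, 0.0]
contact_force: [-0.0, 0.7, -1.1]
finger_gap: 0.494
t 17.7 row [ 1.  -0.2 86.3] [ 0.  -0.   0.1] F [-0.   0.7 -1.1] gap 0.494
```

```bash
python3 -m inch '0.8 0 5 0 0 0 40;0.8 0 9 0 0 0 40;0.8 0 12 0 0 0 40;0.8 0 12 0 0 0 40'; python3 -m inch '0 0 3 0 0 0 40;0 0 5 0 0 0 40;0 0 5 0 0 0 40'
python3 -m inch '0 0 3 0 0 0 40;0 0 5 0 0 0 40;0 0 5 0 0 0 40'
```

```text
time_s: 18.2
ee_pos: [0.5518, 0.3233, 0.1214]
ee_rot: [2.353, -2.08, -0.0]
contact_force: [-0.3, 0.5, -1.2]
finger_gap: 0.498
time_s: 18.58
ee_pos: [0.5518, 0.3233, 0.1165]
ee_rot: [2.354, -2.08, -0.0]
contact_force: [-0.4, 0.8, -1.8]
finger_gap: 0.497
time_s: 18.95
ee_pos: [0.5518, 0.3233, 0.1114]
ee_rot: [2.353, -2.08, -0.0]
contact_force: [0.3, -0.1, -1.2]
finger_gap: 0.496
```

The tube's lower end is past the taper with no contact force. I'll continue down in small steps.

```bash
python3 -m inch '0 0 4 0 0 0 40;0 0 8 0 0 0 40;0 0 12 0 0 0 40;0 0 15 0 0 0 40;0 0 15 0 0 0 40'; python3 -m inch '0 0 4 0 0 0 40;0 0 8 0 0 0 40;0 0 12 0 0 0 40;0 0 16 0 0 0 40;0 0 20 0 0 0 40;0 0 20 0 0 0 40'
```

```text
time_s: 19.58
ee_pos: [0.5518, 0.3233, 0.0963]
ee_rot: [2.353, -2.08, -0.0]
contact_force: [0.6, -0.0, -1.6]
finger_gap: 0.497
time_s: 20.32
ee_pos: [0.5517, 0.3232, 0.0763]
ee_rot: [2.353, -2.08, -0.0]
contact_force: [0.3, 0.7, -1.1]
finger_gap: 0.493
```

Seating is expected at TCP z ≈ 0.047.

```bash
python3 -m inch '0 0 4 0 0 0 40;0 0 8 0 0 0 40;0 0 12 0 0 0 40;0 0 16 0 0 0 40;0 0 20 0 0 0 40;0 0 23 0 0 0 40;0 0 25 0 0 0 40;0 0 25 0 0 0 40'; python3 -m inch '0 0 1 0 0 0 40;0 0 2 0 0 0 40;0 0 2 0 0 0 40'; python3 -m inch '0 0 1 0 0 0 40;0 0 2 0 0 0 40;0 0 2 0 0 0 40'
```

```text
time_s: 21.32
ee_pos: [0.5519, 0.3234, 0.0516]
ee_rot: [2.354, -2.08, -0.0]
contact_force: [-0.0, 1.7, -2.7]
finger_gap: 0.491
time_s: 21.7
ee_pos: [0.5519, 0.3233, 0.0497]
ee_rot: [2.354, -2.081, -0.0]
contact_force: [0.1, -0.6, -1.8]
finger_gap: 0.496
time_s: 22.08
ee_pos: [0.5519, 0.3233, 0.0476]
ee_rot: [2.354, -2.081, -0.0]
contact_force: [-0.3, 0.4, -1.5]
finger_gap: 0.496
```

```bash
python3 -m inch '0 0 0.7 0 0 0 40;0 0 1 0 0 0 40;0 0 1 0 0 0 40'; python3 -m inch '0 0 0.7 0 0 0 40;0 0 1 0 0 0 40;0 0 1 0 0 0 40'
```

```text
time_s: 22.45
ee_pos: [0.552, 0.3234, 0.0472]
ee_rot: [-2.354, 2.08, -0.0]
contact_force: [-2.6, -0.7, 6.3]
finger_gap: 0.495
time_s: 22.82
ee_pos: [0.552, 0.3235, 0.0472]
ee_rot: [-2.354, 2.08, -0.0]
contact_force: [-5.5, -2.3, 13.5]
finger_gap: 0.498
```

Contact comes at z = 0.0472, the same height as on the pad, so the sleeve is fully seated. I'll release and rise, then plan the knob from the top image.

```bash
python3 -m inch '0 0 -1.3 0 0 0 40;0 0 -1.3 0 0 0 40;0 0 -1.3 0 0 0 54;0 0 -1.3 0 0 0 60;0 0 -1.3 0 0 0 75;0 0 -1.3 0 0 0 75;0 0 -1.3 0 0 0 75'
python3 -m inch '0 0 -15 0 0 0 75;0 0 -40 0 0 0 75;0 0 -80 0 0 0 75;0 0 -120 0 0 0 75;0 0 -160 0 0 0 75;0 0 -170 0 0 0 75;0 0 -170 0 0 0 75'
python3 - <<'E'
from h import *
im=cv2.imread('pics/top0.png',0); C=cam('top')
S=cam('side')
# box outline corners on the top face z=.046 from crop1 (crop px*0.375 + origin 395,210; third tile x0=533.3)
f=100/266.7
for x,y in((585,73),(706,51),(740,183),(610,206)):
    u,v=395+(x-533.3)*f,210+y*f; print((round(u,1),round(v,1)),onz(C,u,v,.046).round(4))
for n,x,y in(('sq',676,170),('bar',625,150)):
    u,v=395+(x-533.3)*f,210+y*f; print(n,onz(C,u,v,.046).round(4))
s=robot.sense(); grab('wrist','pics/w7.png'); print(s['ee_pos'],s['finger_gap'],s['contact_force'])
w=cv2.imread('pics/w7.png'); print(s['joints'].round(2))
E
```

```text
time_s: 23.7
ee_pos: [0.552, 0.3233, 0.047]
ee_rot: [2.354, -2.081, 0.0]
contact_force: [0.3, -0.7, -0.1]
finger_gap: 0.752
time_s: 24.58
ee_pos: [0.552, 0.3236, 0.2183]
ee_rot: [-2.352, 2.079, 0.0]
contact_force: [-1.1, -0.7, -0.5]
finger_gap: 0.75
(414.4, 237.4) [ 0.5076 -0.2396  0.046 ]
(459.8, 229.1) [ 0.5357 -0.3564  0.046 ]
(472.5, 278.6) [ 0.4115 -0.385   0.046 ]
(423.8, 287.2) [ 0.3834 -0.2628  0.046 ]
sq [ 0.4202 -0.3251  0.046 ]
bar [ 0.4362 -0.2773  0.046 ]
[0.55204648 0.32360507 0.21834803] 0.7497633172058139 [-1.05777185 -0.74832485 -0.54060027]
[ 0.83  0.31 -0.09 -0.   -1.17 -0.71]
```

```bash
python3 - <<'E'
from h import *
togo(down(102),tcp=[.4596,-.311,.235])
E
```

```text
t 24.62 row [618.1 169.1 -18.2] [ 0. -0. 85.] F [-0.4  0.4 -0.3] gap 0.748
```

```bash
python3 -m inch '618 169 -18 0 0 85 75;618 169 -18 0 0 85 75;618 169 -18 0 0 85 75;618 169 -18 0 0 85 75;618 169 -18 0 0 85 75;618 169 -18 0 0 85 75;618 169 -18 0 0 85 75;618 169 -18 0 0 85 75;618 169 -18 0 0 85 75;618 169 -18 0 0 85 75' 
python3 - <<'E'
from h import *
togo(down(102),tcp=[.4596,-.311,.235])
E
```

```text
time_s: 25.88
ee_pos: [0.4611, -0.2966, 0.2333]
ee_rot: [0.33, -3.122, -0.001]
contact_force: [0.9, 0.4, 0.3]
finger_gap: 0.75
t 25.88 row [  4.5 -13.8  -1.7] [ 0.1 -0.1  0.1] F [0.9 0.4 0.3] gap 0.75
```

```bash
python3 -m inch '4 -14 -2 0 0 0 75;4 -14 -2 0 0 0 75;4 -14 -2 0 0 0 75'
python3 - <<'E'
from h import *
s=robot.sense(); grab('wrist','pics/w8.png'); togo(down(102),tcp=[.4596,-.311,.235]); np.savez('p8.npz',p=s['ee_pos'],r=s['ee_rot'])
C=cam('wrist',s); print('knob top exp',proj(C,[.4596,-.311,.096]))
g=grab('side','pics/s8.png'); grab('top','pics/t8.png')
w=cv2.imread('pics/w8.png')[100:300,220:420]; a=cv2.imread('pics/s8.png')[215:335,185:305]
o=np.hstack([cv2.resize(w,(480,480),interpolation=cv2.INTER_CUBIC),cv2.resize(a,(320,480),interpolation=cv2.INTER_CUBIC)])
cv2.imwrite('pics/f8.png',cv2.convertScaleAbs(o,alpha=1.7,beta=15))
E
```

```text
time_s: 26.25
ee_pos: [0.4613, -0.3084, 0.2359]
ee_rot: [0.331, -3.123, -0.001]
contact_force: [0.3, 0.3, -1.1]
finger_gap: 0.749
t 26.3 row [ 2.4 -2.3  1.2] [ 0.  -0.   0.1] F [0.3 0.9 0.8] gap 0.748
knob top exp (np.float64(316.29809235077244), np.float64(192.0257830670308))
```

View pics/f8.png

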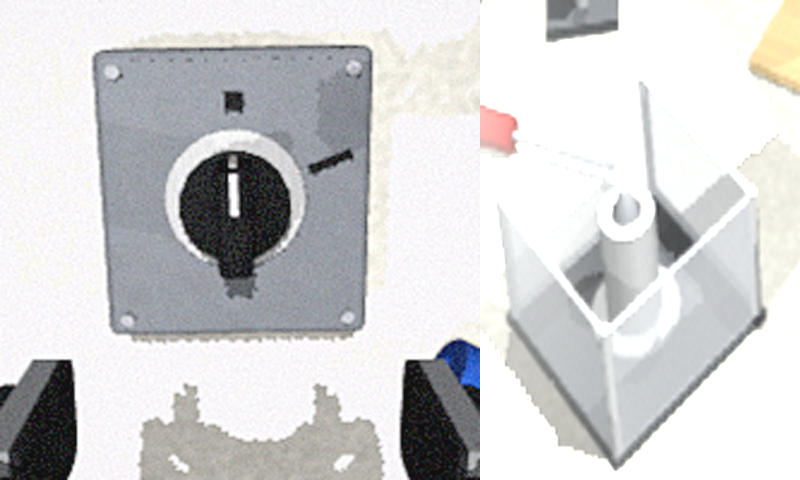

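The left half shows the knob with its white line at crop (234,195), pointing to the square mark at (233,101), and the bar mark at (331,161). The right half shows the sleeve down on the turntable with the spindle tip standing out of its bore.

```bash
python3 - <<'E'
from h import *
d=np.load('p8.npz'); C=cam('wrist',dict(ee_pos=d['p'],ee_rot=d['r']))
f=lambda x,y:(220+x/2.4-.3,100+y/2.4-.3)
P=np.array([onz(C,*f(*p),.046) for p in((111,72),(353,68),(348,317),(127,320))]); c=P.mean(0)
print(P.round(4).tolist(),c)
print('line',onz(C,*f(234,175),.096),onz(C,*f(234,215),.096))
print('sq',onz(C,*f(233,101),.046),'bar',onz(C,*f(331,161),.046))
y=P[0]-P[1]+P[3]-P[2]; x=P[1]-P[2]+P[0]-P[3]
print('yaw of edges',np.degrees(np.arctan2(y[1],y[0])),np.degrees(np.arctan2(x[1],x[0])))
togo(down(102.0),tcp=[c[0],c[1],.11])
E
```

```text
[[0.4183, -0.3726, 0.046], [0.3951, -0.2725, 0.046], [0.5045, -0.2467, 0.046], [0.5275, -0.3467, 0.046]] [ 0.46134902 -0.30965121  0.046     ]
line [ 0.44192337 -0.31392357  0.096     ] [ 0.45691816 -0.31072906  0.096     ]
sq [ 0.41927237 -0.31942219  0.046     ] bar [ 0.43555901 -0.27206941  0.046     ]
yaw of edges -77.02187533398715 -166.70807950181867
t 26.4 row [  0.6  -1.3 126.6] [0.  0.  0.2] F [-0.2  0.3 -0. ] gap 0.75
```

```bash
python3 -m inch '0.6 -1.3 60 0 0 -0.8 75;0.6 -1.3 110 0 0 -0.8 60;0.6 -1.3 126 0 0 -0.8 45;0.6 -1.3 126 0 0 -0.8 45;0.6 -1.3 126 0 0 -0.8 45'
python3 - <<'E'
from h import *
togo(down(103),tcp=[.4613,-.3097,.069])
E
```

```text
time_s: 27.02
ee_pos: [0.4626, -0.3112, 0.1126]
ee_rot: [-0.353, 3.119, -0.002]
contact_force: [0.7, -0.3, -0.0]
finger_gap: 0.451
t 27.02 row [ 1.   1.8 43.6] [-0.1  0.1 -0.1] F [ 0.7 -0.3 -0. ] gap 0.451
```

```bash
python3 -m inch '1 1.2 20 0 0 0 45;1 1.2 35 0 0 0 45;1 1.2 43 0 0 0 45;1 1.2 43 0 0 0 45;1 1.2 43 0 0 0 25;1 1.2 43 0 0 0 25;1 1.2 43 0 0 0 8;1 1.2 43 0 0 0 8;1 1.2 43 0 0 0 8;1 1.2 43 0 0 0 8' 50
python3 - <<'E'
from h import *
togo(down(103),tcp=[.4613,-.3097,.069]); print(robot.sense()['wrist_torque'])
E
```

```text
time_s: 28.28
ee_pos: [0.4601, -0.3101, 0.0678]
ee_rot: [-0.352, 3.121, -0.001]
contact_force: [-0.6, -1.4, 2.8]
finger_gap: 0.158
t 28.27 row [-1.2  0.1 -1.2] [-0.   0.  -0.1] F [-0.6 -1.4  2.8] gap 0.158
[-0.56630194 -0.03242244 -0.01327537]
```

The bar is gripped: the gap is 13.4 mm against a 14 mm bar. I'll press down.

```bash
python3 -m inch '0 0 3 0 0 0 8;0 0 6 0 0 0 8;0 0 8 0 0 0 8;0 0 9 0 0 0 8;0 0 9 0 0 0 8;0 0 9 0 0 0 8' 60
python3 - <<'E'
from h import *
s=robot.sense(); print(s['wrist_torque'],s['ee_pos'])
E
```

```text
time_s: 29.02
ee_pos: [0.4602, -0.3101, 0.0588]
ee_rot: [-0.352, 3.121, -0.001]
contact_force: [0.2, -1.8, 7.4]
finger_gap: 0.15
[-0.32103986  0.23204886  0.02573156] [ 0.46015234 -0.31009409  0.05881411]
```

```bash
python3 -m inch '0 0 0 0 0 4 8;0 0 0 0 0 9 8;0 0 0 0 0 15 8;0 0 0 0 0 21 8;0 0 0 0 0 27 8;0 0 0 0 0 30 8;0 0 0 0 0 30 8'
python3 - <<'E'
from h import *
s=robot.sense(); print(s['wrist_torque'],s['joints'].round(2)); togo(down(103-69),tcp=[.4602,-.3101,.0588])
E
```

```text
time_s: 29.9
ee_pos: [0.4602, -0.3094, 0.0586]
ee_rot: [0.47, 3.106, 0.001]
contact_force: [0.0, 2.7, 7.0]
finger_gap: 0.154
[ 1.18424701 -0.04074582 -0.02614776] [-0.24  0.34 -0.47 -0.   -0.76 -1.63]
t 29.9 row [-0.2 -0.7 -0.2] [ 0.   0.  38.8] F [0.  2.7 7. ] gap 0.154
```

```bash
python3 -m inch '0 0 0 0 0 4 8;0 0 0 0 0 9 8;0 0 0 0 0 15 8;0 0 0 0 0 21 8;0 0 0 0 0 27 8;0 0 0 0 0 32 8;0 0 0 0 0 36 8;0 0 0 0 0 39 8;0 0 0 0 0 39 8;0 0 0 0 0 39 8'
python3 - <<'E'
from h import *
s=robot.sense(); print(s['wrist_torque'],s['joints'].round(2)); togo(down(103-69),tcp=[.4602,-.3101,.0588])
E
```

```text
time_s: 31.15
ee_pos: [0.4607, -0.3087, 0.0586]
ee_rot: [1.478, 2.771, 0.003]
contact_force: [1.8, 8.7, 6.8]
finger_gap: 0.149
[ 2.97862905 -0.73451739 -0.04707279] [-0.24  0.34 -0.47 -0.   -0.76 -2.31]
t 31.15 row [-0.9 -1.2 -0.2] [ 0.1 -0.  -0.1] F [1.8 8.7 6.8] gap 0.149
```

```bash
python3 -m inch '0 0 -3 0 0 0 8;0 0 -6 0 0 0 8;0 0 -8 0 0 0 8;0 0 -9 0 0 0 8;0 0 -9 0 0 0 8'
python3 - <<'E'
from h import *
s=robot.sense(); print(s['wrist_torque'],s['ee_pos'])
E
```

```text
time_s: 31.78
ee_pos: [0.4607, -0.3087, 0.0673]
ee_rot: [1.478, 2.771, 0.003]
contact_force: [3.7, 7.4, 2.5]
finger_gap: 0.154
[ 2.57189827 -1.21085452 -0.09566352] [ 0.46071587 -0.30869387  0.06730779]
```

```bash
python3 -m inch '0 0 0 0 0 0 20;0 0 0 0 0 0 45;0 0 0 0 0 0 45;0 0 0 0 0 0 45;0 0 -10 0 0 0 45;0 0 -40 0 0 0 45;0 0 -80 0 0 0 45;0 0 -130 0 0 0 45;0 0 -167 0 0 0 45;0 0 -167 0 0 0 45'
python3 -m inch '0 0 0 0 0 0 45;0 0 0 0 0 -10 45;0 0 0 0 0 -20 45;0 0 0 0 0 -30 45;0 0 0 0 0 -40 45;0 0 0 0 0 -50 45;0 0 0 0 0 -60 45;0 0 0 0 0 -69 45;0 0 0 0 0 -69 45;0 0 0 0 0 -69 45'
python3 - <<'E'
from h import *
s=robot.sense(); im=grab('wrist','pics/w9.png'); C=cam('wrist',s); togo(down(103),tcp=[.4613,-.3097,.235])
d=np.load('p8.npz'); C8=cam('wrist',dict(ee_pos=d['p'],ee_rot=d['r'])); i8=cv2.imread('pics/w8.png')[:,:,::-1]
for n,i,c in(('before',i8,C8),('after',im,C)):
    u0,v0=np.int32(proj(c,[.4613,-.3097,.096])); g=i[v0-26:v0+26,u0-26:u0+26].min(2).copy()
    m=((g>90)*255).astype(np.uint8); yy,xx=np.mgrid[-26:26,-26:26]; m[np.hypot(xx,yy)>21]=0
    N,L,st_,ce=cv2.connectedComponentsWithStats(m)
    for k in range(1,N):
        if st_[k,4]<8: continue
        p=np.argwhere(L==k)[:,::-1].astype(float)+[u0-26,v0-26]; w=np.array([onz(c,*q,.096)[:2] for q in p])
        _,S,V=np.linalg.svd(w-w.mean(0)); print(n,'n',st_[k,4],'ctr',w.mean(0).round(4),'axis deg',round(np.degrees(np.arctan2(V[0,1],V[0,0]))%180,1),'ext',np.ptp((w-w.mean(0))@V.T,axis=0).round(4))
E
```

```text
time_s: 33.02
ee_pos: [0.4614, -0.3107, 0.2389]
ee_rot: [1.475, 2.766, 0.001]
contact_force: [-0.3, 0.1, -0.5]
finger_gap: 0.447
time_s: 34.28
ee_pos: [0.4595, -0.3098, 0.2339]
ee_rot: [0.346, -3.121, -0.001]
contact_force: [0.1, 0.1, -0.4]
finger_gap: 0.448
t 34.33 row [-1.7 -0.3 -0.9] [ 0.  -0.  -0.3] F [-0.4 -0.2  0.2] gap 0.449
before n 58 ctr [ 0.4496 -0.3126] axis deg 15.5 ext [0.0148 0.0032]
before n 33 ctr [ 0.4737 -0.3224] axis deg 53.2 ext [0.0126 0.0029]
after n 62 ctr [ 0.4547 -0.3002] axis deg 124.0 ext [0.0148 0.0034]
```

The white line turned from 194° to about 124.5°, which is 1.2 rad clockwise, onto the bar mark. I'll check the knob's height by triangulating from a second wrist position.

```bash
python3 - <<'E'
from h import *
s=robot.sense(); np.savez('p9.npz',p=s['ee_pos'],r=s['ee_rot'])
E
python3 -m inch '0 40 0 0 0 0 45;0 80 0 0 0 0 45;0 80 0 0 0 0 45;0 80 0 0 0 0 45;0 80 0 0 0 0 45'
python3 - <<'E'
from h import *
def line(im,c,g):
    u0,v0=np.int32(proj(c,g)); k=im[v0-14:v0+14,u0-14:u0+14].min(2); m=((k>90)*255).astype(np.uint8)
    N,L,S,ce=cv2.connectedComponentsWithStats(m); k=1+np.argmin(np.hypot(*(ce[1:]-14).T)); print('n',S[k,4],'c',ce[k].round(1)); return ce[k]+[u0-14,v0-14]
s=robot.sense(); im=grab('wrist','pics/w10.png'); C=cam('wrist',s)
d=np.load('p9.npz'); C9=cam('wrist',dict(ee_pos=d['p'],ee_rot=d['r'])); i9=cv2.imread('pics/w9.png')[:,:,::-1]
g=[.4547,-.3002,.094]; a=ray(C9,*line(i9,C9,g)); b=ray(C,*line(im,C,g))
A=np.c_[a[1],-b[1]]; t=np.linalg.lstsq(A,b[0]-a[0],rcond=None)[0]; print('line point',(a[0]+t[0]*a[1]).round(4),(b[0]+t[1]*b[1]).round(4),'pos',s['ee_pos'].round(3))
# side: dark-pixel top row near knob, before (first picture) and now
S=cam('side'); u,v=proj(S,[.4613,-.3097,.09]); now=grab('side','pics/s10.png'); 
for n,i in(('s0',cv2.imread('pics/side0.png')[:,:,::-1]),('now',now)):
    k=i[int(v)-30:int(v)+25,int(u)-20:int(u)+20].max(2)<45; r=np.where(k.sum(1)>=4)[0]; print(n,int(v)-30+r.min() if len(r) else None,k.sum())
# sleeve: top view ring check
E
```

```text
time_s: 34.95
ee_pos: [0.4422, -0.2324, 0.2345]
ee_rot: [0.35, -3.122, 0.0]
contact_force: [-0.0, 0.1, 0.5]
finger_gap: 0.449
n 66 c [14.7 15. ]
n 64 c [14.5 14.5]
line point [ 0.4547 -0.2998  0.0958] [ 0.4546 -0.2998  0.0958] pos [ 0.442 -0.232  0.234]
s0 148 205
now 152 125
```

```bash
python3 -c "
from cell import robot
s=robot.sense();print(s['time_s'],s['contact_force']);print(robot.finish_job())"
```

```text
35.05 [-0.55159265 -0.83094127  0.03347325]
the job is handed in; nothing more can be done
None
```

The sleeve is seated on the spindle and released, the brake was then turned to run, and I handed the job in at 35 s.

**Sleeve:** I took it from the cradle with the gripper tilted and stood it on the pad. I re-gripped it from straight above and lowered it over the spindle, with no contact force until it touched down. Touchdown came at tool height 0.0472 m, the same as on the pad, which means it is fully down. A later side view showed it on the turntable with the spindle tip standing out of its bore.

**Brake:** With the sleeve released, I pressed the knob down 9 mm, turned it about 69° clockwise, let it rise and let go.
- **Angle:** the white line moved from 194° to about 124.5°, roughly 1.2 rad clockwise, which is at the bar mark.
- **Height:** the line triangulates to 0.0958 m above the table, against 0.096 m when fully up, so the knob sprang back.

**Checks that were less clean:**
- There was up to about 9 N of sideways force at the knob near the end of the turn, from a centring error of about 1 mm.
- A rough side-image check put the top edge of the knob 4 pixels lower than at the start. I put that down to the bar having turned and relied on the triangulated height.
- I did not look at the sleeve again after working the brake, and I did not separately check the positions of the other objects.

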